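# Reload the bench label printer

## Task

The bench label printer is empty. Squeeze in the two release tabs on its sides together so that its cover springs open, lay the narrow label roll in the roll well with its axis across the printer, then swing the cover back over and press it down until both catches snap and it stays shut. Leave the wide roll, the tape, the calculator and the marker where they are.

Things in the scene. Friction and masses are not known exactly. Their poses are not given: they have to be found in the camera images.
- printer: Label printer, fixed to the table: grey body 106 long (x), 52 wide, 46 high to its rim, under a black domed cover (82 high when shut). Origin under its middle at table height; x from the front (tabs, paper exit, x -54) to the hinge end (+52), y to its left, z up. Roll well under the cover: x -17 to 33, y -21.5 to 21.5, floor z 27, rim z 46.
- cover (a joint): Opening angle of the cover, rad: 0 shut, 1.85 wide open at its stop (leaning 16 deg beyond upright, away from the front). A weak damped spring (0.06 N m shut, 0.02 open) swings it wide open in about 2 s once it is unlatched and nothing is above it; it stays shut only when latched.
- cover_hinge (a point): Hinge axis of the cover: x 44, z 46 in the printer's frame; the axis runs along the printer's y.
- cover_nose (a point): On the cover's outside, mid-width, 85 mm from the hinge: press here to shut it. Shut: x -41, z 65.5 in the printer's frame; shell there 48 wide, rising 23 deg towards the hinge; free end x -54, highest z 82 at x 10. Wide open: it faces the rear, the free end is 137 mm up, nothing reaches beyond x 92. The catches snap over in the last 8 mm, at about 6 to 10 N.
- tab_left_face (a point): Middle of the outer face of the left release tab (ribbed black pad 20 long in x, 16 high, z 24 to 40): x -36, y +31, z 32 in the printer's frame, 5 mm proud of the body's side.
- tab_right_face (a point): The same on the right side: x -36, y -31, z 32. The tabs measure 62 mm over their faces, 52 mm when fully in. The cover (48 wide) lies between and above them.
- tab_left (a joint): How far the left tab is pressed in, m: 0 out, 0.005 fully in, flush with the body. Sprung, 2 N to start, 5.6 N fully in; springs out when let go. The cover is free only while both tabs are in by more than 0.0033.
- tab_right (a joint): The same for the right tab.
- well (a point): Where the roll's centre is when it lies in the well: x 8, y 0, z 49 in the printer's frame (roll's top at z 71; 3 mm free at each end face and at front and rear).
- label_roll: Narrow roll of white labels on a brown core, 44 diameter, 36 wide, 60 g, lying on its curved side on the table. Origin at its centre; its axis is its own y. Grip it across its flat ends.
- wide_roll: Roll of the same look and diameter but 56 wide: too wide for the well. Origin at its centre, axis its own y. Leave it.
- tape_roll: Brown roll of packing tape lying flat, 93 diameter, 51 high, origin under its middle. Leave it.
- calculator: Grey desk calculator 118 x 72 x 15, origin under its middle. Leave it.
- marker: Black marker pen 136 long, 10 thick, origin under its middle. Leave it.
There are look-alikes about, which are no part of the job. Leave any green look-alike of the printer alone. Leave any red look-alike of the label_roll alone.

How it is judged:
On the way, in this order (a step that is already met when the one before it is completed fails the run):
1. both release tabs are pressed in at the same time (value of joint each of tab_left, tab_right above 0.003 m), for 0.05 s.
2. the cover has swung open (value of joint cover above 1.3 rad), for 0.2 s.
3. the narrow roll lies down in the well, let go, with the cover open (x of label_roll in the frame of printer between 0.003 and 0.013 m and y of label_roll in the frame of printer between -0.006 and 0.006 m and z of label_roll in the frame of printer between 0.045 and 0.053 m and angle between the y axis of label_roll and the y axis of printer, either way round below 0.2 rad and value of joint cover above 1 rad and contact force between the fingers and label_roll below 0.1 N), for 0.2 s.
At the end, for the whole second after the job is handed in: The cover is shut and latched (within 0.03 rad), both tabs have sprung out again (within 1.5 mm), and the narrow roll lies at rest down in the well, its axis across the printer (centre within 5 mm along, 6 mm across, 4 mm in height; 0.2 rad) (value of joint cover below 0.03 rad and value of joint each of tab_left, tab_right below 0.0015 m and x of label_roll in the frame of printer between 0.003 and 0.013 m and y of label_roll in the frame of printer between -0.006 and 0.006 m and z of label_roll in the frame of printer between 0.045 and 0.053 m and angle between the y axis of label_roll and the y axis of printer, either way round below 0.2 rad and linear speed of label_roll below 0.02 m/s); the robot touches nothing.
It fails at once if the wide roll, the tape, the calculator or the marker is moved by more than 30 mm (distance of any of wide_roll, tape_roll, calculator, marker from where it was at the start of the episode above 0.03 m).
It also fails if it takes over 56 s, if anything falls off the work surface, if the arm or the gripper's body presses on something with over 40 N, if the wrist force passes 120 N, or if a joint passes its speed limit or range.

## Robot

A 6-joint arm with a two-finger parallel gripper is mounted at the origin on the work surface; the furniture and walls round the work are solid. World frame = base frame: x ahead of the robot, y to its left, z up, the work surface at z = 0. Lengths are in m, angles in rad, forces in N, time in s.
With the tool pointing down it reaches from about 0.35 to 0.725 m from the base axis. Payload 6 kg.
Tool frame: the origin (TCP) lies on the centre line of the jaws, within the pads' length; the fingertips stand 14 mm ahead of it and the grasp point (between the pads) lies 5 mm behind it; z points along the fingers, y is the line along which they close (so a half turn about z gives the same grasp; the last joint's range is limited). The gripper opens to 85 mm and grips with 20 to 120 N. Pads are 22 mm wide; open, the fingers measure 114 mm over their backs; the gripper's body (76 mm by 85 mm) begins 54 mm behind the grasp point. The pads swing forward as they close: fully open they stand 13 mm farther back than shut.
Start: joints at [-0.878, 0.04, 0.085, 0, -1.615, -0.334], TCP at [0.211, -0.562, 0.245] pointing down, gripper open.
Joint ranges: [-2.56, 2.56], [-1.29, 2.01], [-1.08, 1.49], [-3.29, 1.98], [-2.81, -0.18], [-2.99, 2.99]. Speed limits (rad/s): [2.57, 2.57, 3.01, 3.14, 3.14, 3.14].

## Interface

Orientations are given as a unit quaternion [w, x, y, z].
In Python, from plant import bot gives the robot as it stands.
- The arm moves only by the shell command python3 -m handwheel 'ROWS' [OPENING]. ROWS is JSON, one flat list of numbers, 4 for each row, row after row: the shift along the tool's x, y, z in m, then the turn about the tool's z in rad. A call has 1 to 12 rows; each row shifts and turns the commanded pose from where the row before left it, along the tool's axes as they then stand; what a row does not reach is not made up. A row lasts 1/8 s, in which the tool goes at most 62.5 mm and 10.7 degrees, less where a joint would pass 70% of its speed; a pose out of reach is approached as far as the arm can. A call with a gripper value outside its range is refused whole. OPENING is the opening in per cent of the stroke, from 0 (shut) to 100 (fully open), set as the call begins (- or left out, the last holds). The fingers move at their own pace and stop on an object; the grip force is fixed at half the most. Time passes only in rows, so rows that do not move let the fingers close. It gives the time, the measured TCP pose, the force, the opening and the grip force at its end, in the units of the state.
- bot.observe(): the state, without advancing time (a new reading comes with each control period).
- bot.grab_frame(name): name is "side" or "top" or "wrist"; returns a dict with "frame" (420x560x3 uint8, blue, green, red), "z_map" (420x560 float32, m along the optical axis (not along the pixel's ray), 0 where there is no reading), "camera_matrix" (3x3 intrinsics, pixels), "k1" (the pictures are not rectified: a ray, as slopes to the right and down, at radius r is drawn at 1 + k1 r^2 times it, then the intrinsics apply), "camera_from_world" (4x4, takes a point from world to camera coordinates). Camera axes: x right, y up, looking along -z (the intrinsics and any distortion apply to the point x, -y, -z); pixel columns grow to the right and rows downward; lengths in m; the calibration is good to about 2 mm. A picture is of the moment at which its call begins.
- bot.close_job(): hands the job in; it is judged then, once.
Trained networks look in a picture, given as the dict that the camera call returned (one of the last four; its "shot" number tells which), for a name from the list of things; names that differ only in an ending like _2 or _b are one class to them, and where a whole thing is asked for, a point or a joint stands for the part that bears it (a point fixed in the world has none). Each returns a list of dicts, best first, with "score" (0 to 1); they miss things now and then, are a little off and sometimes report something else, mostly with a low value. They report only what shows in the picture. A call takes as long as a camera call. They do not tell look-alikes from the thing itself.
- bot.cut_out(target, picture): "mask" (420x560 bool, what is visible of it) and "extent" ([left, top, width, height] in pixels, round what is visible of it).
The state is a dict: "time_s": time; "joints": joint angles; "joint_vel": joint speeds; "tau": joint torques, N m; "tcp_pos": TCP position; "tool_rot": TCP orientation; "contact_force": force on the tool from outside, world axes, zero at the start; "torque": the same for the moment, N m; "width": opening from 0.0 (shut) to 1.0 (fully open); "grip_force": force on a finger pad.
Only numpy, scipy, OpenCV 4.12 (cv2) and the standard library are available. Lean on these libraries where they do the work, as an engineer would, in place of code of your own. Each camera call takes 0.05 s, during which the arm holds its last target. There are 200 camera calls.

## Working session

There is one attempt and no reset: what is moved stays moved. The work goes in short steps, Python scripts to look and compute and a shell command to move; the robot and the scene stay as the last step left them, time stands still between calls to the robot, and variables do not carry over. Pictures are saved under pics/ and viewed, at most 10 in all, crops included, and the job is handed in when it is done.

```bash
mkdir -p pics
cat > h.py <<'E'
import numpy as np, cv2
from plant import bot
def pts(p, mask=None):
    K=np.array(p["camera_matrix"]);k=p["k1"];T=np.array(p["camera_from_world"]);z=p["z_map"]
    v,u=np.nonzero((z>0) if mask is None else (mask&(z>0)))
    d=z[v,u]
    n=cv2.undistortPoints(np.stack([u,v],1).astype(np.float64)[:,None],K,np.array([k,0,0,0,0.]))[:,0]
    c=np.stack([n[:,0]*d,-n[:,1]*d,-d,np.ones_like(d)],1)
    return (c@np.linalg.inv(T).T)[:,:3],u,v
E
python3 - <<'E'
from h import *
s=bot.observe();print({k:np.round(v,3) for k,v in s.items()})
for n in ["top","side"]:
    p=bot.grab_frame(n);cv2.imwrite(f"pics/{n}0.png",p["frame"])
    for t in ["printer","label_roll","wide_roll","tape_roll","calculator","marker"]:
        for r in bot.cut_out(t,p):
            X,_,_=pts(p,r["mask"])
            if len(X)<20: continue
            print(n,t,round(r["score"],2),r["extent"],np.round(np.median(X,0),3),"lo",np.round(np.percentile(X,2,0),3),"hi",np.round(np.percentile(X,98,0),3))
E
```

```text
{'time_s': np.float64(0.0), 'joints': array([-0.878,  0.041,  0.084, -0.   , -1.616, -0.334]), 'joint_vel': array([-0.001,  0.002,  0.002,  0.002, -0.001, -0.   ]), 'tau': array([-1.0000e-03, -3.6820e+01,  3.4741e+01,  6.9320e+00, -5.0000e-03,
        0.0000e+00]), 'tcp_pos': array([ 0.211, -0.561,  0.244]), 'tool_rot': array([-0.   , -0.178,  0.984,  0.001]), 'contact_force': array([ 0.418, -0.135,  0.216]), 'torque': array([-0.014, -0.045, -0.018]), 'grip_force': np.float64(0.0), 'width': np.float64(1.001)}
top printer 0.74 [223.5, 254.5, 36.8, 49.7] [0.352 0.112 0.07 ] lo [0.302 0.08  0.016] hi [0.402 0.152 0.081]
top printer 0.64 [206.5, 189.0, 41.6, 50.0] [0.505 0.148 0.072] lo [0.457 0.115 0.001] hi [0.558 0.187 0.084]
top label_roll 0.71 [367.2, 228.5, 19.9, 17.8] [ 0.453 -0.208  0.04 ] lo [ 0.432 -0.235  0.   ] hi [ 0.473 -0.191  0.047]
top label_roll 0.66 [410.5, 225.1, 18.7, 26.2] [ 0.455 -0.305  0.04 ] lo [ 0.434 -0.328  0.01 ] hi [ 0.477 -0.287  0.047]
top wide_roll 0.86 [315.8, 226.1, 25.9, 21.4] [ 0.458 -0.093  0.04 ] lo [ 0.437 -0.12   0.001] hi [ 0.48  -0.067  0.047]

[... 476 characters left out ...]
[254.8, 335.3, 29.4, 32.2] [ 0.455 -0.322  0.036] lo [ 0.432 -0.337  0.005] hi [ 0.478 -0.298  0.045]
side label_roll 0.62 [253.6, 296.8, 23.9, 30.7] [ 0.453 -0.226  0.034] lo [ 0.432 -0.233  0.003] hi [ 0.473 -0.199  0.044]
side wide_roll 0.88 [258.8, 259.8, 17.1, 30.0] [ 0.459 -0.117  0.036] lo [ 0.439 -0.128  0.004] hi [ 0.478 -0.075  0.045]
side tape_roll 0.97 [328.0, 256.5, 41.1, 32.1] [ 0.637 -0.114  0.037] lo [ 0.592 -0.175 -0.   ] hi [ 0.675 -0.088  0.051]
side calculator 0.63 [285.8, 177.8, 37.0, 15.6] [0.587 0.325 0.013] lo [0.529 0.299 0.003] hi [0.64  0.37  0.016]
side marker 0.57 [214.3, 271.3, 3.6, 32.2] [ 0.342 -0.111  0.007] lo [ 0.334 -0.17   0.004] hi [ 0.347 -0.068  0.009]
```

```bash
ls
```

```text
h.py
pics
```

Run:
```python
import cv2
a=cv2.imread("pics/top0.png")[120:320,130:450]
cv2.imwrite("pics/top0c.png",cv2.resize(a,None,fx=2.5,fy=2.5,interpolation=cv2.INTER_CUBIC))
```

```text
(no output)
```

View pics/top0c.png

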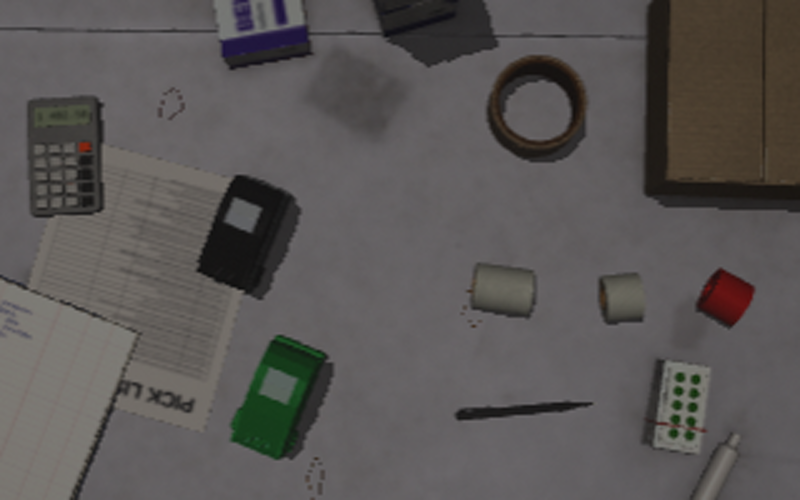

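The top crop shows the black printer at full-image (229,213), the white narrow roll at (378,239) and the wide white roll at (331,236).

Things that could be mistaken for the targets:
- **Printer:** black at (229,213), which I choose. Green at (242,278), which I leave.
- **Roll:** white narrow at (378,239), which I choose. White wide at (331,236) and red at (420,238), which I leave.

I'm moving over the printer for a close look.

```bash
python3 -m handwheel '[-0.04,0.0473,-0.003,0,-0.04,0.0473,-0.003,0,-0.04,0.0473,-0.003,0,-0.04,0.0473,-0.003,0,-0.04,0.0473,-0.003,0,-0.04,0.0473,-0.003,0,-0.04,0.0473,-0.003,0,-0.04,0.0473,-0.003,0,-0.04,0.0473,-0.003,0,-0.04,0.0473,-0.003,0,-0.04,0.0473,-0.003,0,-0.04,0.0473,-0.003,0]' 100
python3 - <<'E'
from h import *
s=bot.observe();print(s["time_s"],np.round(s["tcp_pos"],3),np.round(s["tool_rot"],3),np.round(s["joints"],2))
p=bot.grab_frame("wrist");cv2.imwrite("pics/w1.png",p["frame"])
for t in ["printer","tab_left_face","tab_right_face","cover"]:
    for r in bot.cut_out(t,p):
        m=r["mask"];X,u,v=pts(p,m)
        print(t,round(r["score"],2),r["extent"],np.round(np.median(X,0),3))
        if t=="printer":
            for lo,hi in [(.02,.05),(.05,.09)]:
                Y=X[(X[:,2]>lo)&(X[:,2]<hi)]
                if len(Y)>50: 
                    q=cv2.minAreaRect((Y[:,:2]*1000).astype(np.float32));print(lo,q,np.round(cv2.boxPoints(q)),Y[:,2].max())
E
```

```text
time_s: 2.2
tcp_pos: [0.4611, 0.1405, 0.2819]
tool_rot: [0.001, -0.179, 0.984, 0.0]
contact_force: [1.2, -0.4, 0.1]
width: 1.0
grip_force: 0.0
2.2 [0.461 0.14  0.282] [ 0.001 -0.179  0.984  0.   ] [ 0.72 -0.27 -0.13  0.   -1.71 -1.93]
printer 0.92 [243.0, 0.0, 113.3, 125.7] [0.351 0.115 0.072]
0.02 ((355.80499267578125, 117.27944946289062), (62.36296081542969, 101.9166030883789), 74.65907287597656) [[298. 101.]
 [397.  74.]
 [413. 134.]
 [315. 161.]] 0.0498744097804425
0.05 ((350.5177307128906, 115.66722106933594), (48.329280853271484, 101.22858428955078), 69.1285171508789) [[295. 111.]
 [389.  75.]
 [406. 120.]
 [312. 156.]] 0.08099563664880283
printer 0.58 [228.7, 168.6, 88.9, 104.9] [0.497 0.15  0.073]
0.02 ((491.2399597167969, 136.22821044921875), (47.02679443359375, 114.59101104736328), 43.28966522216797) [[435. 162.]
 [513.  78.]
 [548. 111.]
 [469. 194.]] 0.04992664299743116
0.05 ((505.5667724609375, 152.67660522460938), (48.520572662353516, 98.85128784179688), 69.29769134521484) [[451. 147.]
 [543. 113.]
 [560. 158.]
 [468. 193.]] 0.08444973760798091
tab_left_face 0.67 [227.9, 170.2, 95.6, 105.5] [0.497 0.15  0.073]
tab_right_face 0.47 [287.0, 5.2, 10.9, 17.9] [0.311 0.1   0.037]
tab_right_face 0.41 [263.5, 173.0, 17.2, 20.4] [0.465 0.137 0.04 ]
tab_right_face 0.16 [0.0, 192.4, 53.1, 93.1] [ 0.614 -0.097  0.031]
cover 0.79 [241.4, 0.8, 107.9, 118.9] [0.351 0.115 0.073]
cover 0.61 [224.1, 179.1, 100.1, 95.2] [0.499 0.153 0.076]
```

View pics/w1.png

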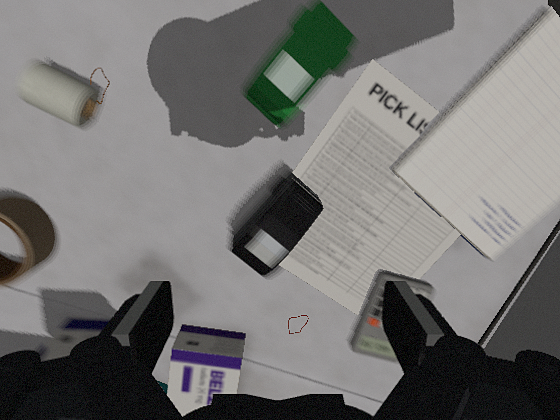

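The wrist view shows the black printer at (275,225) with its tabs near (272,183), so the front faces the robot (yaw about −20.7°, origin about (0.510, 0.151)). Next I turn, centre over the tabs and come down partway.

```bash
python3 -m handwheel '[0,0,0,0.18,0,0,0,0.18,0,0,0,0.18,0,0,0,0.18,-0.002,0.0135,0.05,0,-0.002,0.0135,0.05,0,0,0,0.03,0,0,0,0,0]' 100
python3 - <<'E'
from h import *
s=bot.observe();print(s["time_s"],np.round(s["tcp_pos"],4),np.round(s["tool_rot"],3),np.round(s["joints"],2))
p=bot.grab_frame("wrist");cv2.imwrite("pics/w2.png",p["frame"])
for t in ["printer","tab_left_face","tab_right_face"]:
    for r in bot.cut_out(t,p):
        m=r["mask"];X,u,v=pts(p,m)
        print(t,round(r["score"],2),r["extent"],np.round(np.median(X,0),3))
        if t=="printer":
            for lo,hi in [(.025,.043),(.052,.09)]:
                Y=X[(X[:,2]>lo)&(X[:,2]<hi)]
                if len(Y)>50: 
                    q=cv2.minAreaRect((Y[:,:2]*1000).astype(np.float32));print(lo,q,np.round(cv2.boxPoints(q)),Y[:,2].max())
E
```

```text
time_s: 3.45
tcp_pos: [0.4731, 0.1603, 0.1497]
tool_rot: [-0.001, 0.18, 0.984, -0.001]
contact_force: [0.2, -0.6, 1.4]
width: 0.998
grip_force: 0.0
3.45 [0.4731 0.1603 0.1497] [-0.001  0.18   0.984 -0.001] [ 0.73 -0.22 -0.33 -0.   -1.46 -2.66]
printer 0.92 [66.3, 0.0, 135.4, 152.0] [0.359 0.12  0.073]
0.025 ((365.23883056640625, 138.36865234375), (8.168739318847656, 88.12776184082031), 67.30011749267578) [[323. 152.]
 [404. 118.]
 [407. 125.]
 [326. 159.]] 0.04299877334635274
0.052 ((358.9932861328125, 112.43566131591797), (49.120784759521484, 81.24772644042969), 68.99217987060547) [[312. 104.]
 [388.  75.]
 [406. 121.]
 [330. 150.]] 0.08129807387797597
printer 0.64 [239.8, 184.1, 86.1, 156.0] [0.49  0.157 0.074]
0.025 ((470.9805908203125, 165.64605712890625), (63.118709564208984, 30.29033088684082), 69.29158782958984) [[446. 141.]
 [474. 131.]
 [496. 190.]
 [468. 201.]] 0.042968428303234496
0.052 ((501.364501953125, 154.24314880371094), (48.14874267578125, 90.8896255493164), 69.14250183105469) [[450. 148.]
 [535. 116.]
 [552. 161.]
 [467. 193.]] 0.0843429849352815
tab_left_face 0.8 [177.2, 0.0, 11.5, 29.9] [0.334 0.153 0.036]
tab_left_face 0.52 [321.6, 203.9, 9.1, 30.0] [0.484 0.192 0.04 ]
tab_left_face 0.21 [241.3, 184.6, 87.3, 156.1] [0.49  0.157 0.074]
tab_right_face 0.76 [239.8, 202.7, 6.6, 32.3] [0.466 0.137 0.04 ]
```

View pics/w2.png

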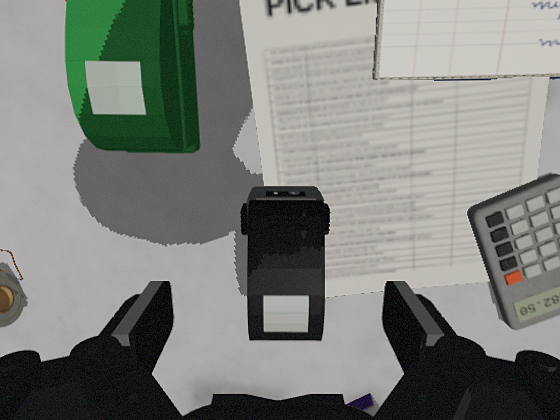

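The tabs' midpoint measures (0.475, 0.1645). It needs a 4 mm correction across, then the descent and the squeeze.

```bash
python3 -m handwheel '[0,0.004,0.02,0,0,0,0.04,0,0,0,0.04,0,0,0,0.013,0,0,0,0,0,0,0,0,0]' 100
python3 -m handwheel '[0,0,0,0,0,0,0,0,0,0,0,0,0,0,0,0]' 55
python3 - <<'E'
from h import *
p=bot.grab_frame("wrist");cv2.imwrite("pics/w3.png",p["frame"])
E
```

```text
time_s: 4.4
tcp_pos: [0.4767, 0.1665, 0.0407]
tool_rot: [0.001, 0.18, 0.984, 0.001]
contact_force: [-0.8, 0.5, -0.4]
width: 1.003
grip_force: 0.0
time_s: 4.9
tcp_pos: [0.4756, 0.1647, 0.04]
tool_rot: [0.0, 0.18, 0.984, -0.001]
contact_force: [-5.1, -6.3, 8.3]
width: 0.588
grip_force: 63.3
```

View pics/w3.png

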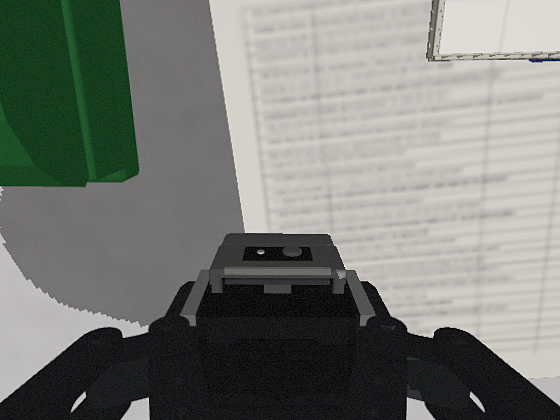

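The squeeze reads a 50 mm opening, so both tabs are fully in. The gap at (280,280) shows the cover lifting. I release and retreat up and to the front.

```bash
python3 -m handwheel '[0,0,0,0,0,0,0,0]' 
python3 -m handwheel '[0,0,0,0,0,0,0,0,0,0,-0.03,0,0,0,-0.05,0,0.02,0,-0.06,0,0.05,0,-0.03,0,0.05,0,0,0,0,0,0,0]' 100
python3 - <<'E'
from h import *
p=bot.grab_frame("wrist")
p=bot.grab_frame("top")
for r in bot.cut_out("printer",p):
    X,u,v=pts(p,r["mask"]);print(r["score"],np.round(np.median(X,0),3),np.round(np.percentile(X,98,0),3))
E
```

```text
time_s: 5.2
tcp_pos: [0.4756, 0.1647, 0.0399]
tool_rot: [0.0, 0.18, 0.984, -0.001]
contact_force: [-4.8, -5.6, 7.9]
width: 0.59
grip_force: 63.3
time_s: 6.2
tcp_pos: [0.3618, 0.2099, 0.209]
tool_rot: [0.0, 0.177, 0.984, 0.002]
contact_force: [-0.6, -0.4, -0.2]
width: 0.998
grip_force: 0.0
0.88 [0.353 0.112 0.069] [0.405 0.152 0.081]
0.7 [0.522 0.146 0.046] [0.572 0.187 0.145]
0.59 [ 0.643 -0.128  0.047] [ 0.681 -0.081  0.054]
```

```bash
python3 -m handwheel '[-0.0292,-0.0452,0,0,-0.0292,-0.0452,0,0,-0.0292,-0.0452,0,0,-0.0292,-0.0452,0,0,-0.0292,-0.0452,0,0,-0.0292,-0.0452,0,0,-0.0292,-0.0452,0,0,-0.0292,-0.0452,0,0,0,0,0,-0.153,0,0,0,-0.153,0,0,0,-0.153,0,0,0,0]' 100
cat > roll.py <<'E'
from h import *
import sys
s=bot.observe();print(s["time_s"],np.round(s["tcp_pos"],4),np.round(s["tool_rot"],3),np.round(s["joints"],2))
p=bot.grab_frame("wrist");cv2.imwrite(sys.argv[1],p["frame"])
for t in ["label_roll","wide_roll"]:
    for r in bot.cut_out(t,p):
        X,u,v=pts(p,r["mask"]);Y=X[(X[:,2]>.03)&(X[:,2]<.06)]
        if len(Y)<50: continue
        q=cv2.minAreaRect((Y[:,:2]*1000).astype(np.float32))
        print(t,round(r["score"],2),r["extent"],np.round(q[0],1),np.round(q[1],1),round(q[2],1),np.round(np.percentile(Y[:,2],98),3))
        print(np.round(cv2.boxPoints(q),1).tolist())
        print(p["frame"][r["mask"]].mean(0))
E
python3 roll.py pics/w4.png
```

```text
time_s: 7.85
tcp_pos: [0.4541, -0.2138, 0.2067]
tool_rot: [-0.001, -0.047, 0.999, 0.0]
contact_force: [1.4, -0.4, 0.4]
width: 0.999
grip_force: 0.0
7.85 [ 0.4541 -0.2138  0.2067] [-0.001 -0.047  0.999  0.   ] [-0.04 -0.22 -0.23 -0.   -1.56 -1.44]
label_roll 0.84 [134.9, 154.2, 64.5, 61.1] [ 454.7 -312.2] [35.7 41. ] 61.3 0.045
[[428.1000061035156, -318.0], [464.1000061035156, -337.70001220703125], [481.20001220703125, -306.3999938964844], [445.29998779296875, -286.70001220703125]]
[ 27.43050109  29.4583878  129.52200436]
label_roll 0.78 [257.2, 165.9, 46.7, 58.1] [ 452.7 -212.8] [41.1 35.5] 5.7 0.045
[[430.5, -197.10000610351562], [433.8999938964844, -232.5], [474.8999938964844, -228.39999389648438], [471.3999938964844, -193.10000610351562]]
[136.65703276 145.72639692 146.36705202]
wide_roll 0.77 [366.4, 180.3, 83.3, 62.1] [458.8 -98.1] [56.6 41.6] 83.3 0.045
[[434.79998779296875, -123.80000305175781], [476.20001220703125, -128.60000610351562], [482.79998779296875, -72.4000015258789], [441.5, -67.5]]
[123.80157438 133.30456026 134.90472313]
```

View pics/w4.png

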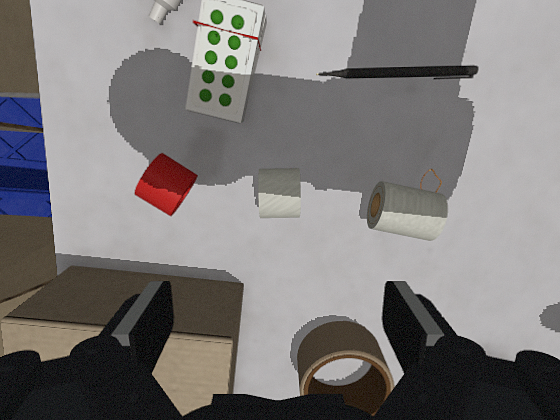

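The wrist view confirms the narrow white roll at (279,192): 36 mm wide, centre (0.4527, −0.2128), yaw 5.5°. The red look-alike is at (166,184) and the wide roll at (407,210). I grip the upper half so the fingers stay above the well's rim later.

```bash
python3 -m handwheel '[0.0014,0.001,0.05,0,0,0,0.05,0,0,0,0.05,0,0,0,0.02,0,0,0,0,0,0,0,0,0]' 100
python3 -m handwheel '[0,0,0,0,0,0,0,0,0,0,0,0,0,0,0,0,0,0,0,0]' 25
```

```text
time_s: 8.75
tcp_pos: [0.4536, -0.2121, 0.0391]
tool_rot: [0.001, -0.049, 0.999, -0.0]
contact_force: [0.5, 0.1, 0.3]
width: 1.003
grip_force: 0.0
time_s: 9.38
tcp_pos: [0.4532, -0.2119, 0.0383]
tool_rot: [0.001, -0.049, 0.999, -0.0]
contact_force: [-0.3, 1.5, 5.3]
width: 0.404
grip_force: 60.3
```

```bash
python3 -m handwheel '[0,0,-0.05,0,0,0,-0.06,0,0,0,-0.06,0,0,0,-0.04,0,-0.0141,0.0504,0,0,-0.0141,0.0504,0,0,-0.0141,0.0504,0,0,-0.0141,0.0504,0,0,-0.0141,0.0504,0,0,-0.0141,0.0504,0,0,-0.0141,0.0504,0,0]' 
python3 -m handwheel '[0,0,0,0.1533,0,0,0,0.1533,0,0,0,0.1533,0,0,0,0,0,0,0,0]'
python3 - <<'E'
from h import *
s=bot.observe();print(s["time_s"],np.round(s["tcp_pos"],4),np.round(s["tool_rot"],3),np.round(s["joints"],2))
p=bot.grab_frame("wrist");cv2.imwrite("pics/w5.png",p["frame"])
for t in ["printer","label_roll","cover"]:
    for r in bot.cut_out(t,p):
        X,u,v=pts(p,r["mask"]);print(t,round(r["score"],2),r["extent"],np.round(np.median(X,0),3))
        for lo,hi in [(.02,.05),(.042,.05)]:
            Y=X[(X[:,2]>lo)&(X[:,2]<hi)]
            if t=="printer" and len(Y)>50:
                q=cv2.minAreaRect((Y[:,:2]*1000).astype(np.float32));print(lo,np.round(q[0]+q[1],1),q[2],np.round(cv2.boxPoints(q)).tolist())
E
```

```text
time_s: 10.75
tcp_pos: [0.5163, 0.1507, 0.2468]
tool_rot: [-0.001, -0.049, 0.999, -0.0]
contact_force: [0.7, -0.5, -1.1]
width: 0.407
grip_force: 60.2
time_s: 11.38
tcp_pos: [0.5164, 0.1489, 0.2471]
tool_rot: [-0.0, 0.179, 0.984, -0.0]
contact_force: [0.4, 0.1, 0.0]
width: 0.404
grip_force: 60.1
11.375 [0.5164 0.1489 0.2471] [-0.     0.179  0.984 -0.   ] [ 0.65 -0.13 -0.07 -0.   -1.62 -2.58]
printer 0.95 [247.0, 116.2, 62.2, 116.4] [0.505 0.152 0.035]
0.02 [507.8 151.9  61.2 107.6] 68.71358489990234 [[447.0, 143.0], [547.0, 104.0], [569.0, 161.0], [469.0, 200.0]]
0.042 [508.5 151.   53.4 105.8] 69.10448455810547 [[450.0, 145.0], [548.0, 107.0], [567.0, 157.0], [469.0, 195.0]]
printer 0.65 [124.0, 0.5, 92.5, 89.1] [0.373 0.113 0.074]
0.02 [382.9 121.   39.8  83.9] 32.00981903076172 [[344.0, 146.0], [388.0, 75.0], [422.0, 96.0], [378.0, 167.0]]
0.042 [383.8 119.5  39.   80.3] 31.45035171508789 [[346.0, 144.0], [388.0, 75.0], [421.0, 95.0], [380.0, 164.0]]
label_roll 0.79 [233.5, 234.5, 89.2, 101.3] [0.507 0.151 0.25 ]
cover 0.91 [124.1, 0.0, 77.1, 82.4] [0.371 0.11  0.076]
cover 0.73 [250.9, 227.7, 52.3, 6.3] [0.557 0.134 0.045]
```

View pics/w5.png

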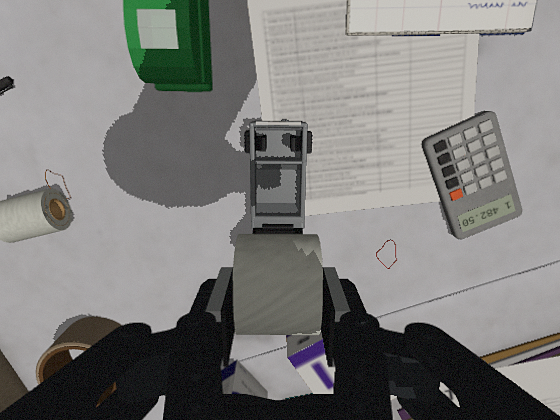

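The wrist view shows the open well at (277,190) with the roll hanging at (278,285). The rim rectangle gives a well centre of (0.517, 0.148), so the tool is already within 1 mm.

```bash
python3 -m handwheel '[-0.001,-0.0008,0.05,0,0,0,0.05,0,0,0,0.04,0,0,0,0.02,0,0,0,0.01,0,0,0,0,0,0,0,0,0]'
python3 -m handwheel '[0,0,0.005,0,0,0,0.0035,0,0,0,0,0]'
```

```text
time_s: 12.45
tcp_pos: [0.5178, 0.1482, 0.079]
tool_rot: [0.001, 0.18, 0.984, 0.001]
contact_force: [-0.4, -0.3, -1.4]
width: 0.408
grip_force: 60.2
time_s: 12.82
tcp_pos: [0.5169, 0.1477, 0.0687]
tool_rot: [-0.0, 0.18, 0.984, -0.0]
contact_force: [-0.4, -0.4, -1.6]
width: 0.41
grip_force: 60.2
```

```bash
python3 -m handwheel '[0,0,0.0025,0,0,0,0,0,0,0,0,0]'
```

```text
time_s: 13.2
tcp_pos: [0.5172, 0.1478, 0.0667]
tool_rot: [-0.0, 0.18, 0.984, 0.0]
contact_force: [-0.6, -0.1, -0.4]
width: 0.405
grip_force: 60.2
```

```bash
python3 -m handwheel '[0,0,0,0,0,0,0,0,0,0,0,0,0,0,0,0]' 75
python3 -m handwheel '[0,0,-0.03,0,0,0,-0.05,0,0,0,-0.06,0,0.04,0,-0.04,0,0.03,0,0,0,0,0,0,0]'
python3 - <<'E'
from h import *
p=bot.grab_frame("wrist");cv2.imwrite("pics/w6.png",p["frame"])
for t in ["label_roll","cover"]:
    for r in bot.cut_out(t,p):
        X,u,v=pts(p,r["mask"]);print(t,round(r["score"],2),r["extent"],np.round(np.median(X,0),3),np.round(np.percentile(X,[2,98],0),3).tolist())
        Y=X[(X[:,2]>.055)&(X[:,2]<.08)]
        if len(Y)>50:
            q=cv2.minAreaRect((Y[:,:2]*1000).astype(np.float32));print(np.round(q[0]+q[1],1),q[2],np.percentile(Y[:,2],98))
            d=np.array(q[0])-[509.4,150.6];a=np.deg2rad(-20.8);print("in printer",d@[np.cos(a),np.sin(a)],d@[-np.sin(a),np.cos(a)])
E
```

```text
time_s: 13.7
tcp_pos: [0.5172, 0.1479, 0.0666]
tool_rot: [0.0, 0.18, 0.984, 0.0]
contact_force: [-0.4, -0.2, 0.5]
width: 0.748
grip_force: 0.0
time_s: 14.45
tcp_pos: [0.4508, 0.1734, 0.2478]
tool_rot: [0.001, 0.179, 0.984, 0.001]
contact_force: [-0.6, 0.0, 0.1]
width: 0.748
grip_force: 0.0
label_roll 0.95 [257.1, 238.0, 40.6, 49.7] [0.509 0.15  0.068] [[0.493, 0.131, 0.048], [0.534, 0.169, 0.072]]
[515.6 148.2  35.3  39.4] 68.99737548828125 0.07227755932886866
in printer 6.613479521863424 -0.07526005550456327
cover 0.7 [134.1, 40.8, 71.2, 123.8] [0.349 0.119 0.072] [[0.304, 0.085, 0.049], [0.396, 0.151, 0.08]]
[350.1 115.9  49.   99. ] 68.76419830322266 0.0795124053565516
in printer -136.58442688032534 -88.96578806057778
cover 0.58 [243.6, 288.7, 63.9, 99.9] [0.581 0.124 0.081] [[0.552, 0.102, 0.044], [0.597, 0.152, 0.14]]
[572.8 127.   47.8  41.3] 69.24893188476562 0.07920022050122187
in printer 67.65081005041064 0.5003639110253069
```

View pics/w6.png

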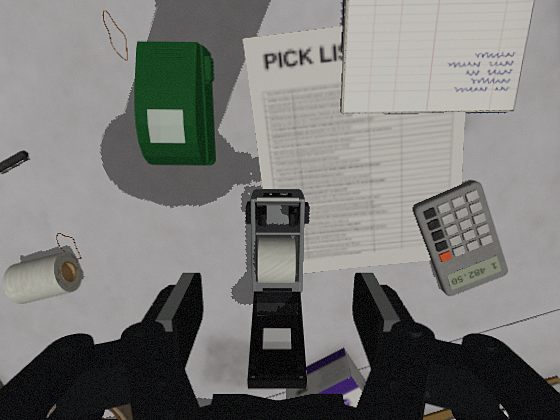

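The roll sits in the well at (277,258), at x 6.6, y 0 in the printer frame, and the cover is wide open at (277,340). Before going behind the cover I check the height of the box behind the printer.

Run:
```python
from h import *
for n in ["top","wrist"]:
    p=bot.grab_frame(n);X,_,_=pts(p)
    a=np.deg2rad(-20.8);d=X[:,:2]*1000-[509.4,150.6];px=d@[np.cos(a),np.sin(a)];py=d@[-np.sin(a),np.cos(a)]
    print(n)
    for x0 in range(60,200,15):
        print(x0,[ (lambda s: int(1000*s.max()) if len(s) else None)(X[(px>=x0)&(px<x0+15)&(py>=y0)&(py<y0+20)&(X[:,2]<.2),2]) for y0 in range(-80,80,20)])
```

```text
top
60 [4, 4, 143, 143, 145, 140, 3, 4]
75 [6, 7, 140, 140, 142, 138, 4, 5]
90 [4, 5, 4, 6, 2, 6, 4, 4]
105 [4, 6, 6, 3, 6, 4, 3, 5]
120 [4, 4, 5, 3, 5, 4, 5, 4]
135 [5, 6, 4, 4, 4, 6, 5, 51]
150 [4, 6, 5, 7, 5, 4, 53, 53]
165 [6, 2, 4, 5, 5, 51, 54, 55]
180 [3, 3, 5, 4, 54, 54, 56, 54]
195 [3, 4, 4, 5, 53, 55, 53, 53]
wrist
60 [2, 2, 141, 142, 142, 141, 3, 2]
75 [2, 2, 139, 140, 140, 140, 2, 2]
90 [2, 2, 2, None, None, 2, 2, 2]
105 [2, 2, 2, None, None, 1, 3, 2]
120 [2, 2, 2, None, None, 2, 2, 2]
135 [2, 2, 2, None, None, 1, 2, 51]
150 [2, 2, 1, None, None, 2, 52, 52]
165 [2, 2, 2, None, None, 47, 52, 52]
180 [2, 2, 2, None, 38, 40, None, 51]
195 [2, 2, 2, None, None, None, None, None]
```

```bash
python3 -m handwheel '[-0.0455,0,0,0,-0.0455,0,0,0,-0.0455,0,0,0,-0.0455,0,0,0,0,0,0,0,0,0,0.04,0,0,0,0.04,0,0,0,0.032,0,0,0,0,0]' 0
python3 - <<'E'
from h import *
s=bot.observe();t=s["tcp_pos"]*1000
a=np.deg2rad(-20.8);d=t[:2]-[509.4,150.6];print(d@[np.cos(a),np.sin(a)],d@[-np.sin(a),np.cos(a)],t[2],s["joints"])
x0,z0=d@[np.cos(a),np.sin(a)],t[2]
for th in [106,95,85,75,65,55,45,35,25,18,12,8,4,0]:
    f=np.deg2rad(167.1-th);x=44+87.2*np.cos(f);z=46+87.2*np.sin(f)
    print(th,round(x+11),round(z+14),"dtool",round(x0-x-11),round(z0-z-14));x0,z0=x+11,z+14
E
```

```text
time_s: 15.82
tcp_pos: [0.6202, 0.1076, 0.1314]
tool_rot: [-0.003, 0.18, 0.984, -0.002]
contact_force: [0.3, 0.0, -0.3]
width: -0.005
grip_force: 0.0
118.86963064977263 -0.8904341920566736 131.36691894390123 [ 4.88695834e-01  1.39018946e-01 -1.68657056e-02 -8.96570860e-04
 -1.42091557e+00 -2.42175721e+00]
106 97 136 dtool 22 -5
95 82 143 dtool 15 -7
85 67 146 dtool 15 -3
75 52 147 dtool 15 -1
65 37 145 dtool 15 2
55 22 141 dtool 15 4
45 9 134 dtool 14 7
35 -3 125 dtool 12 9
25 -14 114 dtool 10 11
18 -20 105 dtool 6 9
12 -24 97 dtool 4 8
8 -26 91 dtool 2 6
4 -28 85 dtool 2 6
0 -30 79 dtool 2 6
```

Behind the cover it is clear. I now swing it over along the nose's arc.

```bash
python3 -m handwheel '[0.022,0,-0.005,0,0.015,0,-0.007,0,0.015,0,-0.003,0,0.015,0,-0.001,0,0.015,0,0.002,0,0.015,0,0.004,0,0,0,0,0]' 0
python3 - <<'E'
from h import *
p=bot.grab_frame("side");X,u,v=pts(p)
a=np.deg2rad(-20.8);d=X[:,:2]*1000-[509.4,150.6];px=d@[np.cos(a),np.sin(a)];py=d@[-np.sin(a),np.cos(a)]
k=(abs(px)<120)&(abs(py)<60)
cv2.imwrite("pics/s7.png",cv2.resize(p["frame"][120:260,200:360],None,fx=4,fy=4,interpolation=cv2.INTER_CUBIC))
E
```

```text
time_s: 16.7
tcp_pos: [0.53, 0.1431, 0.1443]
tool_rot: [-0.0, 0.179, 0.984, 0.0]
contact_force: [0.3, -0.3, 0.6]
width: 0.003
grip_force: 0.4
```

View pics/s7.png

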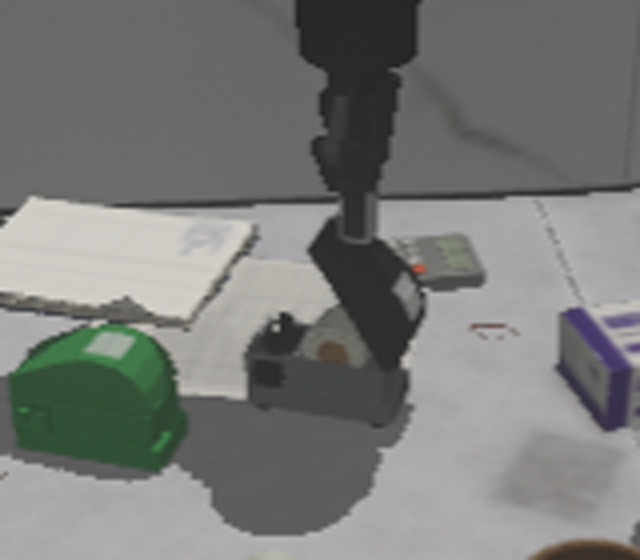

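The side view shows the finger at (358,225) holding the cover about half shut over the roll at (335,345). I follow the arc down.

```bash
python3 -m handwheel '[0.013,0,0.010,0,0.012,0,0.009,0,0.013,0,0.011,0,0.010,0,0.009,0,0.007,0,0.008,0,0.005,0,0.005,0,0,0,0,0]' 0
python3 -m handwheel '[0,0,0.004,0,0,0,0.003,0,0,0,0,0]' 0
```

```text
time_s: 17.62
tcp_pos: [0.4746, 0.1639, 0.0922]
tool_rot: [-0.0, 0.18, 0.984, -0.0]
contact_force: [-1.6, -0.1, 1.2]
width: -0.004
grip_force: 0.6
time_s: 18.0
tcp_pos: [0.4751, 0.1644, 0.0868]
tool_rot: [0.0, 0.18, 0.984, 0.001]
contact_force: [0.8, -0.4, -0.2]
width: 0.004
grip_force: 0.0
```

```bash
python3 -m handwheel '[0,0,0.003,0,0,0,0.002,0,0,0,0,0]' 0;  python3 -m handwheel '[0,0,0.002,0,0,0,0,0]' 0; python3 -m handwheel '[0,0,0.002,0,0,0,0,0]' 0
```

```text
time_s: 18.38
tcp_pos: [0.475, 0.1645, 0.0822]
tool_rot: [-0.0, 0.18, 0.984, 0.001]
contact_force: [-10.3, 2.6, 13.3]
width: -0.003
grip_force: 8.0
time_s: 18.62
tcp_pos: [0.4748, 0.1647, 0.081]
tool_rot: [-0.0, 0.18, 0.984, 0.001]
contact_force: [-15.1, 3.0, 17.5]
width: -0.002
grip_force: 11.3
time_s: 18.88
tcp_pos: [0.4746, 0.1648, 0.0799]
tool_rot: [-0.0, 0.18, 0.984, 0.001]
contact_force: [-19.0, 3.3, 23.0]
width: -0.001
grip_force: 14.6
```

```bash
python3 -m handwheel '[0,0,-0.004,0,0,0,-0.015,0,0,0,-0.05,0,0.03,0,-0.05,0,0.04,0,-0.04,0,0,0,0,0,0,0,0,0,0,0,0,0]' 0
python3 - <<'E'
from h import *
for n in ["side","wrist"]:
    p=bot.grab_frame(n)
    if n=="side": cv2.imwrite("pics/s8.png",cv2.resize(p["frame"][150:260,190:350],None,fx=4,fy=4,interpolation=cv2.INTER_CUBIC))
    X,u,v=pts(p)
    a=np.deg2rad(-20.8);d=X[:,:2]*1000-[509.4,150.6];px=d@[np.cos(a),np.sin(a)];py=d@[-np.sin(a),np.cos(a)]
    for x0 in [-50,-41,-30,-20,0,10]:
        k=(abs(px-x0)<3)&(abs(py)<15)&(X[:,2]<.16);print(n,x0,np.round(np.median(X[k,2])*1000,1) if k.any() else None)
E
```

```text
time_s: 19.88
tcp_pos: [0.4097, 0.1881, 0.2342]
tool_rot: [-0.001, 0.18, 0.984, -0.001]
contact_force: [0.4, 0.4, -1.0]
width: 0.0
grip_force: 0.0
side -50 61.8
side -41 65.1
side -30 69.5
side -20 74.3
side 0 80.1
side 10 81.5
wrist -50 61.2
wrist -41 65.4
wrist -30 None
wrist -20 None
wrist 0 None
wrist 10 None
```

View pics/s8.png

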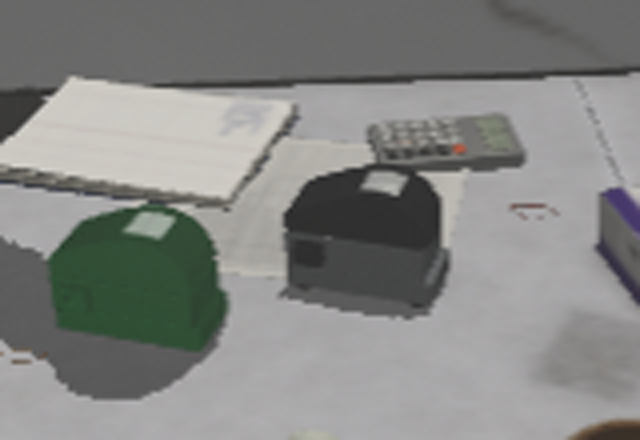

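The cover at (362,208) stays shut. The nose measures 65 mm high, against 65.5 when latched, and the arm is clear.

```bash
python3 -c "
from plant import bot
print(bot.close_job())"
```

```text
the job is handed in; nothing more can be done
None
```

I handed the job in after about 20 s on the robot's clock: the narrow roll lies in the well and the cover is shut and has stayed down, but the hand-in returned no verdict.

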